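# Zero the bench pressure gauge under its dust cover

### The arm

A 6-joint arm with a two-finger parallel gripper is mounted at the origin on the work surface. World frame = base frame: x ahead of the robot, y to its left, z up, the work surface at z = 0. Lengths are in m, angles in rad, forces in N, time in s.
With the tool pointing down it reaches from about 0.35 to 0.775 m from the base axis. Payload 7.3 kg.
Tool frame: the origin (TCP) lies on the centre line of the jaws, within the pads' length; the fingertips stand 14 mm ahead of it and the grasp point (between the pads) lies 5 mm behind it; z points along the fingers, y is the direction in which the jaws open and shut (so a half turn about z gives the same grasp; the last joint's range is limited). The gripper opens to 92 mm and grips with 3 to 60 N. Pads are 19 mm wide; open, the fingers measure 130 mm over their backs; the gripper's body (75 mm by 190 mm) begins 47 mm behind the grasp point.
Start: joints at [-0.146, 0.342, 1.524, -0, 1.275, -0.146], TCP at [0.525, 0, 0.241] pointing down, gripper open.
Joint ranges: [-2.53, 2.53], [-0.77, 2.02], [0.04, 2.7], [-1, 4.14], [0.28, 2.66], [-3.11, 3.11]. Speed limits (rad/s): [2.57, 2.57, 3.14, 3.14, 3.14, 3.14].

### API

Orientations are given as [roll, pitch, yaw] about the fixed x, y, z axes, in that order (R = Rz(yaw) Ry(pitch) Rx(roll)).
In Python, from cell import telemetry, cams, robot gives the robot as it stands.
- The arm moves only by the tool servo_tool, never from a script. Its argument "targets" is text: rows parted by semicolons, each of 4 numbers parted by spaces: the shift along the tool's x, y, z in mm, then the turn about the tool's z in rad. In form: x y z yaw; .... A call has 1 to 20 rows; each row shifts and turns the pose as measured when the row begins, along the tool's axes as they then stand; what a row does not reach is not made up. A row lasts 1/8 s, in which the tool goes at most 62.5 mm and 10.7 degrees, less where a joint would pass 70% of its speed; a pose out of reach is approached as far as the arm can. A call with a gripper value outside its range is refused whole. "hand" is the opening, from 0 (shut) to 1 (fully open), set as the call begins (left out, the last holds). The fingers move at their own pace and stop on an object; "squeeze" is the grip in N (left out, the last holds). Time passes only in rows, so rows that do not move let the fingers close. It gives the time, the measured TCP pose, the force and the opening at its end, in the units of the state.
- telemetry.observe(): the state, without advancing time (a new reading comes with each control period).
- cams.read_camera(name): name is "scene" or "side" or "wrist"; returns a dict with "color" (400x640x3 uint8, red, green, blue), "K" (3x3 intrinsics, pixels), "k1" (the pictures are not rectified: a ray, as slopes to the right and down, at radius r is drawn at 1 + k1 r^2 times it, then the intrinsics apply), "R" (3x3) and "t" (3): a world point X has camera coordinates R X + t. Camera axes: x right, y down, z forward; pixel columns grow to the right and rows downward; lengths in m; the calibration is good to about 2 mm. A picture is of the moment at which its call begins. There is no depth.
- robot.hand_in(): hands the job in, once; it reports no verdict.
Trained networks look in a picture, given as the dict that the camera call returned (one of the last four; its "shot" number tells which), for a name from the list of things; names that differ only in an ending like _2 or _b are one class to them, and where a whole thing is asked for, a point or a joint stands for the part that bears it (a point fixed in the world has none). Each returns a list of dicts, best first, with "score" (0 to 1); they miss things now and then, are a little off and sometimes report something else, mostly with a low value. They report only what shows in the picture. A call takes as long as a camera call.
- cams.cut_out(picture, query): "region" (400x640 bool, what is visible of it) and "extent" ([centre column, centre row, width, height] in pixels, round what is visible of it).
The state is a dict: "time": time; "qpos": joint angles; "qvel": joint speeds; "joint_efforts": joint torques, N m; "tool_pos": TCP position; "tool_rot": TCP orientation; "contact_force": force on the tool from outside, world axes, zero at the start; "torque": the same for the moment, N m; "opening": finger opening in m.
Only numpy, scipy, OpenCV 4.12 (cv2) and the standard library are available. Lean on these libraries where they do the work, as an engineer would, in place of code of your own. Each camera call takes 0.05 s, during which the arm holds its last target.

### The job

Zero the gauge box on the workbench, the grey box with the round dial on top: slide its steel dust cover aside until the black push button underneath is wholly clear, press that button fully down, then slide the cover back fully shut. Leave the dust cover of the similar box with the two brass hose couplings shut.

Things in the scene. Friction and masses are not known exactly. Their poses are not given: they have to be found in the camera images.
- gauge_box: Grey box fixed to the bench, 170 (x) by 150 (y) by 55 mm high, with a white round dial, 64 mm across, face up on top (centre x 0, y +38, 15 mm tall). Origin: centre of its underside. x runs along the cover's track (away from the robot at yaw 0), y from cover to dial, z up; turned up to 25 degrees either way. A similar bystander box has two brass hose couplings instead of the dial.
- dust_cover (a joint): Opening of the gauge box's cover, m: 0 shut, 0.075 at its open stop; starts 0 to 0.006. Slides along the box's +x, about 2 N friction, stays where left. Steel plate 70 x 70 x 4 mm, top at z 69.5 mm, with an upright dark steel tab across its middle: 10 mm (x) by 36 mm (y), top at z 97 mm, centre at x = -40 mm + opening, y = -35 mm in the box's frame. Button wholly clear from about 0.050.
- zero_button (a joint): Travel of the gauge box's black push button, m: 0 up, 0.006 fully down; spring 1 N at first, 4.5 N fully down; returns when released. 30 mm across, centre at x -40, y -35 mm in the box's frame, top at z 64 mm when up, under the shut cover. Two rails, 6 mm wide, top at z 65 mm, run 31 mm either side of its centre.
- other_cover (a joint): Opening of the same kind of cover on the other box (two brass hose couplings), m: 0 shut, 0.075 open; starts 0 to 0.006. To be left alone.

How it is judged:
By the outcome, as a careful person would: the job done as asked, in the order asked, and still so for the second after the job is handed in, with the robot touching nothing.
It also fails if it takes over 40 s, if anything falls off the work surface, if the arm or the gripper's body presses on something with over 40 N, if the wrist force passes 120 N, or if a joint passes its speed limit or range.

## Working session

There is one attempt and no reset: what is moved stays moved. The work goes in short steps, Python scripts to look and compute and a tool call to move; the robot and the scene stay as the last step left them, time stands still between calls to the robot, and variables do not carry over. Pictures are saved under pics/ and viewed, and the job is handed in when it is done.

Besides the shell and the picture viewer there is one more tool, called after "Request:" as name(argument=value, ...) on one line, values as JSON. servo_tool: Moves the arm, as the interface text tells. Its arguments: {"type":"object","properties":{"targets":{"type":"string"},"hand":{"type":"number"},"squeeze":{"type":"number"}},"required":["targets"]}

```bash
ls; mkdir -p pics; python3 - <<'E'
from cell import telemetry, cams, robot
import cv2, numpy as np
print(telemetry.observe())
for n in ["scene","wrist","side"]:
    p=cams.read_camera(n); cv2.imwrite(f"pics/{n}0.png",p["color"][:,:,::-1])
    print(n,p["K"].tolist(),p["k1"],p["R"].tolist(),p["t"].tolist())
    for q in ["gauge_box","dust_cover","other_cover"]:
        for r in cams.cut_out(p,q)[:3]: print(q,r["score"],r["extent"])
E
```

```text
pics
{'time': 0.0, 'qpos': array([-1.46011753e-01,  3.42717916e-01,  1.52501282e+00,  3.72532074e-05,
        1.27539661e+00, -1.46007177e-01]), 'qvel': array([-0.00026496, -0.00044999,  0.00142432, -0.00088129,  0.00037722,
       -0.00015071]), 'joint_efforts': array([ 7.61924657e-04, -4.31245601e+01, -2.44219762e+01,  7.17750052e-02,
        5.59406646e-02, -1.04314388e-04]), 'tool_pos': array([5.24617862e-01, 8.32386436e-05, 2.40048908e-01]), 'tool_rot': array([-3.14007948e+00, -2.58524215e-04,  1.57078068e+00]), 'contact_force': array([ 0.09412392, -0.27535188, -0.3631997 ]), 'torque': array([ 0.03154989,  0.06932491, -0.06851076]), 'opening': 0.09154579310993236}
scene [[485.06477306204744, 0.0, 317.60202028011713], [0.0, 485.06477306204744, 198.27032701289767], [0.0, 0.0, 1.0]] -0.0975010407932286 [[0.8033904330047557, 0.5954089547263169, 0.007210325106797238], [0.4452195284604843, -0.5926096439988966, -0.671262527865905], [-0.3954028118689283, 0.5424960704661513, -0.7411846125594684]] [-0.43631288187457995, -0.1973285658020214, 1.2413537711522977]
dust_cover 0.94 [370.6, 158.
[... 374 characters left out ...]
914373, -0.9541164809060962]] [-0.5252339524264062, -0.03628647550307311, 0.3916716390369872]
gauge_box 0.69 [401.2, 43.9, 201.9, 87.8]
dust_cover 0.74 [354.7, 25.9, 87.0, 51.9]
side [[460.7666780500682, 0.0, 315.05451513625013], [0.0, 460.7666780500682, 196.14376259310345], [0.0, 0.0, 1.0]] -0.0005443940770879759 [[0.825227349004935, -0.5647590237843327, -0.0068605763937411475], [-0.4044108102352716, -0.5823594796391516, -0.7052016258058879], [0.39427366006257386, 0.584726159435837, -0.7089736239468137]] [-0.469318459330375, 0.24976741084329154, 0.6131790559127792]
gauge_box 0.79 [277.9, 138.1, 98.2, 79.7]
dust_cover 0.64 [261.8, 133.5, 40.1, 30.6]
other_cover 0.6 [403.8, 292.9, 67.7, 58.5]
```

View pics/scene0.png

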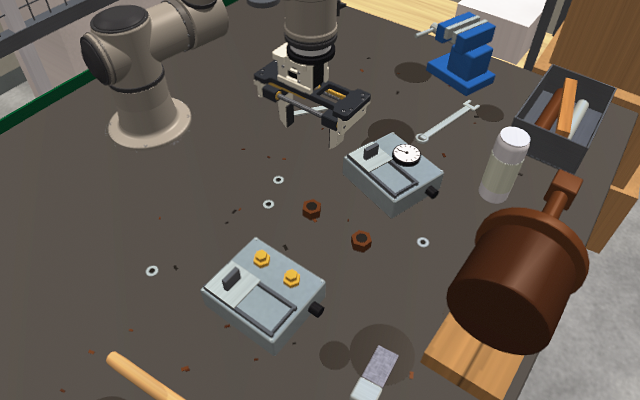

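View pics/wrist0.png

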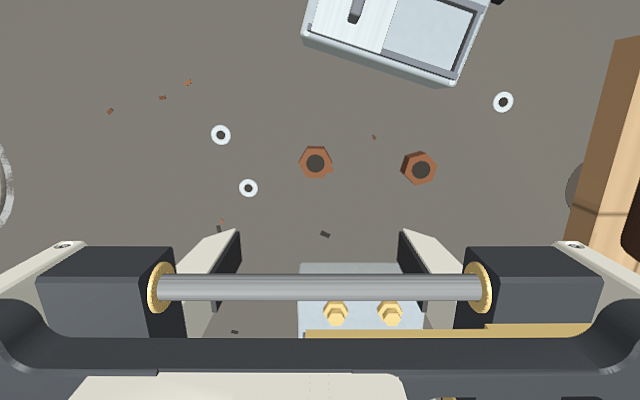

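View pics/side0.png

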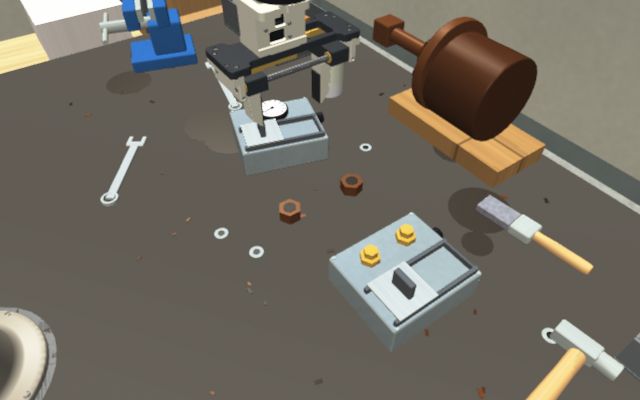

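The gauge box (with the dial) is at about (393,172) in scene and (278,138) in side. I'll zoom in to pick keypoints.

```bash
python3 - <<'E'
import cv2
a=cv2.imread("pics/scene0.png")[120:220,335:455]; cv2.imwrite("pics/sc.png",cv2.resize(a,None,fx=6,fy=6,interpolation=cv2.INTER_CUBIC))
a=cv2.imread("pics/side0.png")[85:180,220:340]; cv2.imwrite("pics/sd.png",cv2.resize(a,None,fx=6,fy=6,interpolation=cv2.INTER_CUBIC))
a=cv2.imread("pics/wrist0.png")[0:95,290:515]; cv2.imwrite("pics/wr.png",cv2.resize(a,None,fx=3.5,fy=3.5,interpolation=cv2.INTER_CUBIC))
E
```

```text
(no output)
```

View pics/sc.png

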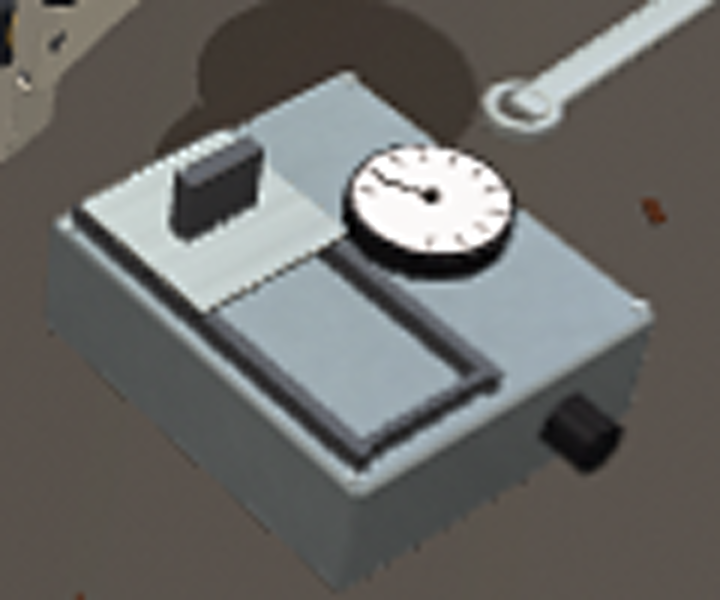

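View pics/sd.png

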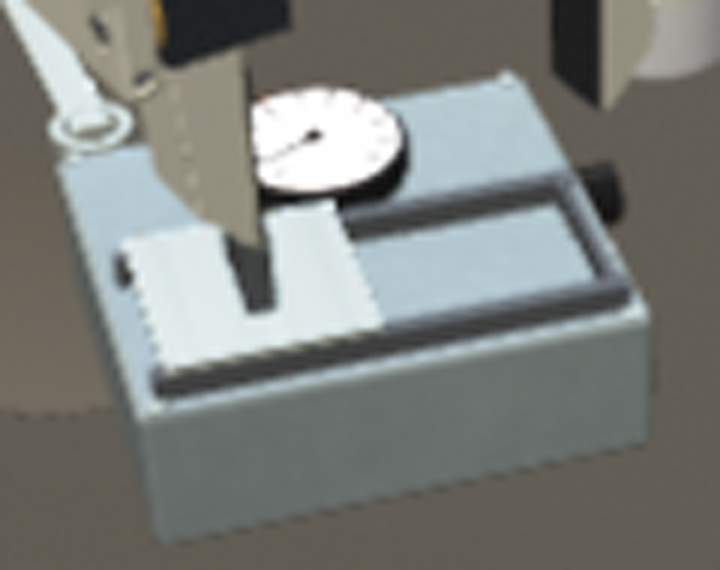

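View pics/wr.png

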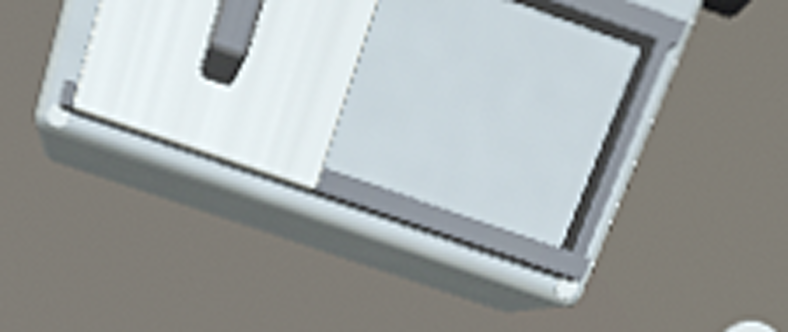

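```bash
cat > h.py <<'E'
import numpy as np, cv2
from scipy.optimize import least_squares
def proj(p,X):
    Xc=np.asarray(X)@np.array(p["R"]).T+np.array(p["t"])
    s=Xc[:,:2]/Xc[:,2:]; r2=(s**2).sum(1,keepdims=True)
    K=np.array(p["K"]); return s*(1+p["k1"]*r2)*[K[0,0],K[1,1]]+K[:2,2]
def b2w(q,B):
    B=np.asarray(B,float)/1000; c,s=np.cos(q[2]),np.sin(q[2])
    return np.stack([q[0]+c*B[:,0]-s*B[:,1],q[1]+s*B[:,0]+c*B[:,1],B[:,2]],1)
E
python3 - <<'E'
from cell import cams, telemetry
from h import *
# (box pt, uses opening, crop px)
D={"scene":(6,(335,120),[((-85,-75,55),0,(57,222)),((85,-75,55),0,(358,492)),((85,75,55),0,(650,315)),((-85,75,55),0,(348,75)),((0,38,70),0,(431,196)),((85,-75,0),0,(340,592)),((-40,-35,97),1,(219,163)),((-5,-70,69.5),1,(207,312)),((-5,0,69.5),1,(345,238))]),
"side":(6,(220,85),[((85,-75,55),0,(647,318)),((-85,-75,55),0,(140,415)),((85,75,55),0,(510,78)),((-85,75,55),0,(62,165)),((0,38,70),0,(313,135)),((-5,-70,69.5),1,(382,328)),((-5,0,69.5),1,(333,202)),((-85,-75,0),0,(163,543))]),
"wrist":(3.5,(290,0),[((-85,-75,55),0,(42,115)),((85,-75,55),0,(575,293)),((-5,-70,69.5),1,(320,187))])}
P={n:cams.read_camera(n) for n in D}
def res(q,names=D):
    out=[]
    for n in names:
        f,o,L=D[n]
        B=np.array([l[0] for l in L],float); B[:,0]+=np.array([l[1] for l in L])*q[3]*1000
        px=(np.array([l[2] for l in L])+.5)/f-.5+np.array(o)
        out.append((proj(P[n],b2w(q,B))-px))
    return np.vstack(out)
for names in (["scene"],["side"],["wrist","scene"],list(D)):
    r=least_squares(lambda q:res(q,names).ravel(),[.6,.1,-.2,0.],loss="soft_l1",x_scale=[.01,.01,.1,.01]); print(names,r.x.round(4))
print(res(r.x).round(1).tolist())
q=r.x
np.save("q.npy",q)
print("tab",b2w(q,[[-40+q[3]*1000,-35,97]]),"btn",b2w(q,[[-40,-35,64]]))
E
```

```text
['scene'] [ 0.6089  0.1891 -0.296   0.002 ]
['side'] [ 0.6071  0.1908 -0.2918  0.001 ]
['wrist', 'scene'] [ 0.6086  0.1915 -0.3025  0.0028]
['scene', 'side', 'wrist'] [ 0.6081  0.1917 -0.2982  0.0025]
[[-1.4, -1.1], [0.1, -0.1], [2.2, -0.8], [-0.1, -1.9], [0.5, -0.9], [-0.1, 0.5], [0.8, -0.9], [-0.0, -0.6], [1.3, -1.5], [1.8, -0.4], [-0.3, 0.7], [2.5, -1.3], [-1.1, -1.9], [0.5, -0.5], [1.1, -0.9], [0.4, -0.8], [-0.8, 1.1], [-4.0, 1.2], [0.9, 3.7], [-0.6, -0.2]]
tab [[0.56196439 0.16923922 0.097     ]] btn [[0.55960456 0.16996462 0.064     ]]
```

Request:
servo_tool(targets="43 9 15 0; 42 9 15 0; 42 10 15 0; 42 9 15 0; 0 0 0 0.15; 0 0 0 0.15; 0 0 0 0", hand=0.5)

```text
time: 1.62
tool_pos: [0.564, 0.1742, 0.1785]
tool_rot: [3.14, 0.0, 1.263]
contact_force: [0.0, -0.5, 0.6]
opening: 0.0458
```

```bash
cat > look.py <<'E'
import sys
from cell import cams, telemetry
from h import *
from scipy.spatial.transform import Rotation as Ro
s=telemetry.observe(); q=np.load("q.npy")
R=Ro.from_euler("xyz",s["tool_rot"]).as_matrix()
print(s["time"],s["tool_pos"].round(4),s["tool_rot"].round(4),s["contact_force"].round(1),s["opening"])
for nm,op in (("tab",q[3]*1000),("btn",0)):
    d=b2w(q,[[-40+op,-35,97 if nm=="tab" else 64]])[0]-s["tool_pos"]; print(nm,"in tool mm",(R.T@d*1000).round(1))
print("yaw err (turn)",(s["tool_rot"][2]-(q[2]+np.pi/2)).round(4))
tag=sys.argv[1]
for n in sys.argv[2:]:
    p=cams.read_camera(n); im=p["color"][:,:,::-1].copy()
    cv2.imwrite(f"pics/{n}{tag}_raw.png",im)
    B=[(-85,-75,55),(85,-75,55),(85,75,55),(-85,75,55),(0,38,70),(-40+q[3]*1000,-35,97),(-40+q[3]*1000,-53,97),(-40+q[3]*1000,-17,97)]
    for u,v in proj(p,b2w(q,B)): cv2.circle(im,(int(round(u)),int(round(v))),2,(0,0,255),-1)
    cv2.imwrite(f"pics/{n}{tag}.png",im)
E
python3 look.py 1 wrist scene
```

```text
1.625 [0.564  0.1742 0.1785] [3.1399e+00 4.0000e-04 1.2626e+00] [ 0.  -0.5  0.6] 0.04579100733487928
tab in tool mm [-5.3 -0.6 81.5]
btn in tool mm [ -5.3  -3.1 114.5]
yaw err (turn) -0.01
```

View pics/wrist1.png

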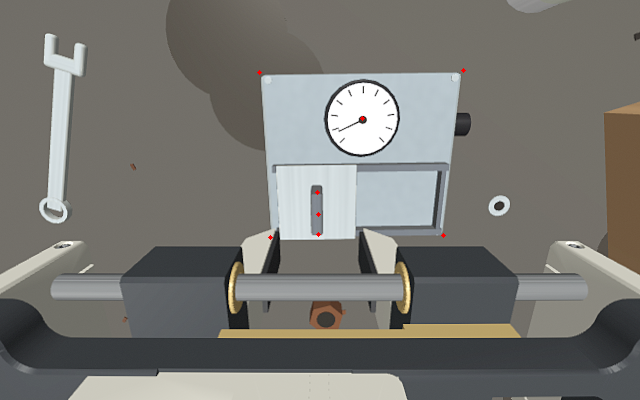

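View pics/scene1.png

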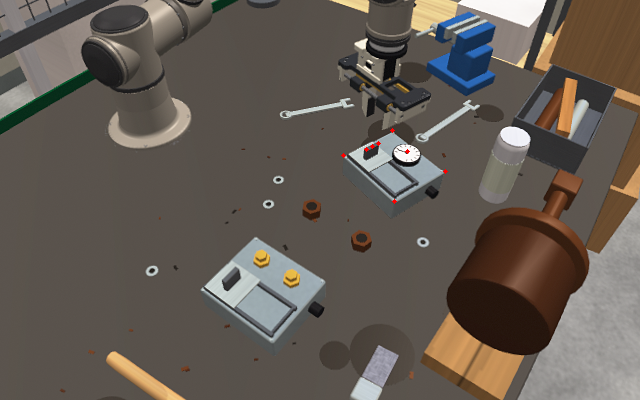

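Overlay matches the box (dial centre (362,119); tab about (317,212)). Descend around the tab.

Request:
servo_tool(targets="-5 -1 20 -0.01; 0 0 30 0; 0 0 25 0; 0 0 11 0; 0 0 0 0")

```text
time: 2.35
tool_pos: [0.5634, 0.1681, 0.0925]
tool_rot: [3.136, -0.001, 1.284]
contact_force: [0.3, 0.9, -0.0]
opening: 0.0459
```

```bash
python3 look.py 2 wrist side
```

```text
2.35 [0.5634 0.1681 0.0925] [ 3.1355e+00 -1.4000e-03  1.2836e+00] [ 0.3  0.9 -0. ] 0.04588212015075239
tab in tool mm [ 0.7 -1.7 -4.5]
btn in tool mm [ 0.7 -4.4 28.5]
yaw err (turn) 0.011
```

View pics/wrist2.png

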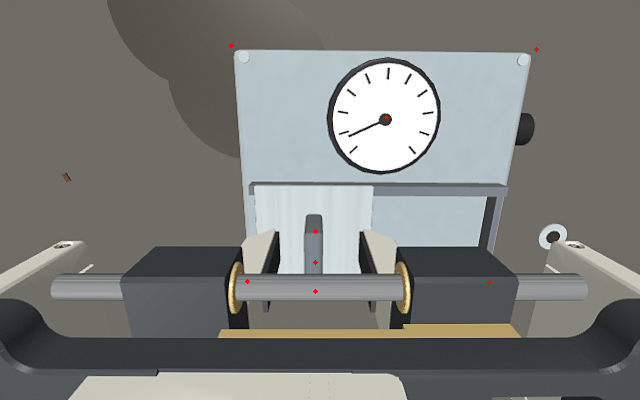

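View pics/side2.png

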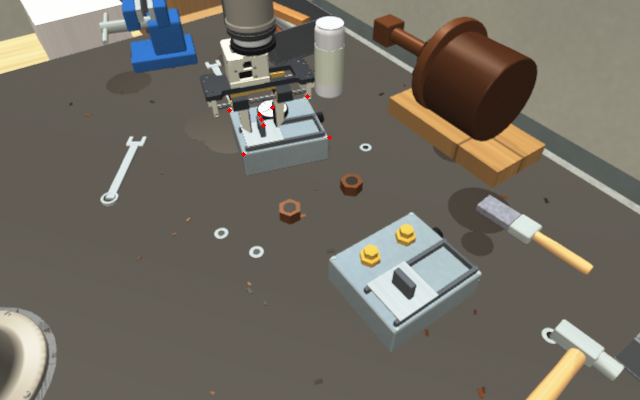

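Jaws straddle the tab (317,245 in wrist view). Close, then slide.

Request:
servo_tool(targets="0 0 0 0.01; 0 0 0 0; 0 0 0 0; 0 0 0 0", hand=0, squeeze=15)

```text
time: 2.95
tool_pos: [0.5648, 0.1687, 0.0959]
tool_rot: [3.131, -0.004, 1.273]
contact_force: [-1.4, 0.7, -1.1]
opening: 0.0105
```

Request:
servo_tool(targets="0 15 0 0; 0 15 0 0; 0 15 0 0; 0 13 0 0; 0 8 0 0; 0 0 0 0")

```text
time: 3.7
tool_pos: [0.6278, 0.1496, 0.0959]
tool_rot: [3.135, -0.003, 1.274]
contact_force: [1.2, -0.3, -0.1]
opening: 0.0101
```

```bash
python3 look.py 3 wrist side
```

```text
3.7 [0.6278 0.1496 0.0959] [ 3.1355e+00 -3.1000e-03  1.2744e+00] [ 1.2 -0.3 -0.1] 0.01005400634872561
tab in tool mm [ -0.4 -68.7  -1.5]
btn in tool mm [ -0.5 -71.4  31.5]
yaw err (turn) 0.0018
```

View pics/wrist3.png

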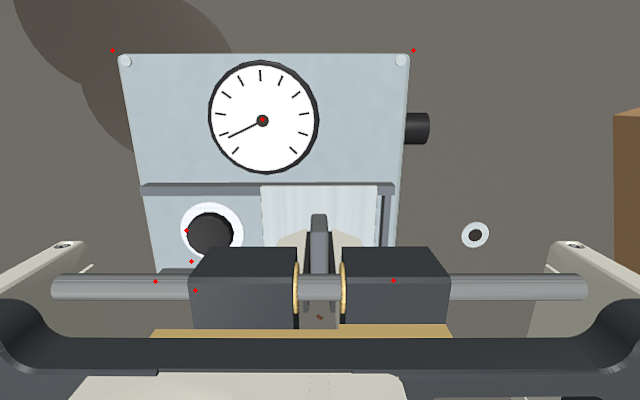

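Button at (210,233) is wholly exposed; cover at about 68 mm. Release, lift, move over the button.

Request:
servo_tool(targets="0 0 0 0; 0 0 0 0; 0 0 -20 0; 0 0 -20 0; 0 -20 0 0; 0 -30 0 0; 0 -21 0 0; 0 0 0 0", hand=0.35)

```text
time: 4.8
tool_pos: [0.5553, 0.1712, 0.137]
tool_rot: [3.138, -0.002, 1.275]
contact_force: [0.3, -0.3, 0.3]
opening: 0.0321
```

Request:
servo_tool(targets="0 0 0 0; 0 0 0 0; 0 0 0 0", hand=0)

```text
time: 5.18
tool_pos: [0.5573, 0.1707, 0.1371]
tool_rot: [3.136, -0.002, 1.275]
contact_force: [0.2, -0.4, -0.8]
opening: 0.0063
```

```bash
python3 look.py 4 wrist side scene; python3 -c "
import cv2
a=cv2.imread('pics/side4_raw.png')[60:185,190:350]; b=cv2.imread('pics/scene4_raw.png')[70:195,330:490]
cv2.imwrite('pics/c4.png',cv2.resize(cv2.hconcat([a,b]),None,fx=2.5,fy=2.5,interpolation=cv2.INTER_CUBIC))"
```

```text
5.175 [0.5573 0.1707 0.1371] [ 3.1361e+00 -2.4000e-03  1.2748e+00] [ 0.2 -0.4 -0.8] 0.006313978161519297
tab in tool mm [-0.1  4.7 40.1]
btn in tool mm [-0.2  2.  73.1]
yaw err (turn) 0.0023
```

View pics/wrist4.png

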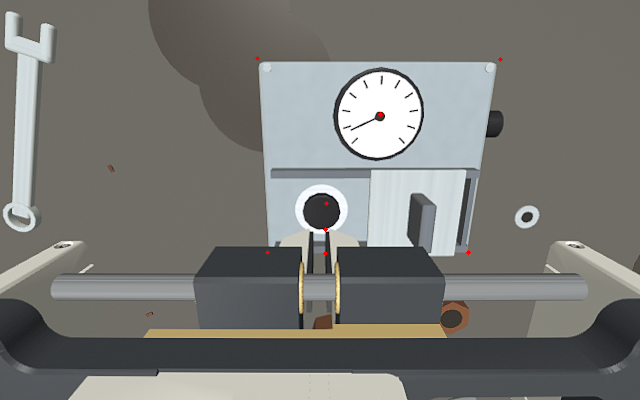

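View pics/c4.png

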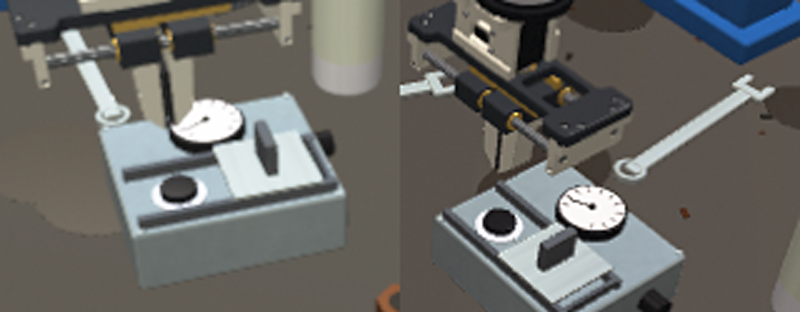

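```bash
python3 - <<'E'
from cell import cams
from h import *
q=np.load("q.npy")
for n in ("wrist","scene","side"):
    p=cams.read_camera(n); print(n,proj(p,b2w(q,[[-40,-35,64]])).round(1))
    for r in cams.cut_out(p,"zero_button")[:2]: print(r["score"],r["extent"], [x.mean().round(1) for x in np.nonzero(r["region"])[::-1]])
E
```

```text
wrist [[321.5 211.3]]
0.58 [322.7, 210.1, 37.2, 36.7] [np.float64(320.9), np.float64(210.0)]
scene [[369.9 156.5]]
0.66 [369.2, 158.9, 8.1, 8.3] [np.float64(369.1), np.float64(158.6)]
side [[261.1 133.5]]
0.73 [262.9, 135.4, 12.5, 12.9] [np.float64(261.7), np.float64(135.8)]
```

Button fit is right. Descend and press.

Request:
servo_tool(targets="0 2 20 0; 0 0 20 0; 0 0 10 0; 0 0 0 0; 0 0 0 0")

```text
time: 6.25
tool_pos: [0.56, 0.1706, 0.0874]
tool_rot: [3.134, -0.004, 1.275]
contact_force: [1.2, -0.0, -0.7]
opening: 0.0003
```

```bash
python3 look.py 5
```

```text
6.25 [0.56   0.1706 0.0874] [ 3.1337 -0.0037  1.2755] [ 1.2 -0.  -0.7] 0.00034849773564329706
tab in tool mm [-0.7  2.4 -9.5]
btn in tool mm [-0.9 -0.4 23.4]
yaw err (turn) 0.0029
```

Tips are 9 mm above the button.

Request:
servo_tool(targets="-1 0 8 0; 0 0 4 0; 0 0 3 0; 0 0 2 0")

```text
time: 6.75
tool_pos: [0.5606, 0.1698, 0.0719]
tool_rot: [3.131, -0.005, 1.276]
contact_force: [-6.1, -1.4, 17.1]
opening: 0.0004
```

Request:
servo_tool(targets="0 0 1 0; 0 0 1 0")

```text
time: 7.0
tool_pos: [0.5605, 0.1698, 0.0721]
tool_rot: [3.13, -0.005, 1.276]
contact_force: [-3.3, -0.9, 9.0]
opening: 0.0006
```

```bash
python3 look.py 6 wrist side;python3 -c "
import cv2
a=cv2.imread('pics/side6_raw.png')[60:185,190:350]
cv2.imwrite('pics/c6.png',cv2.resize(a,None,fx=4,fy=4,interpolation=cv2.INTER_CUBIC))"
```

```text
7.0 [0.5605 0.1698 0.0721] [ 3.1303 -0.005   1.2759] [-3.3 -0.9  9. ] 0.0005849404223269529
tab in tool mm [  0.    1.8 -24.9]
btn in tool mm [-0.1 -1.   8.1]
yaw err (turn) 0.0033
```

View pics/wrist6.png

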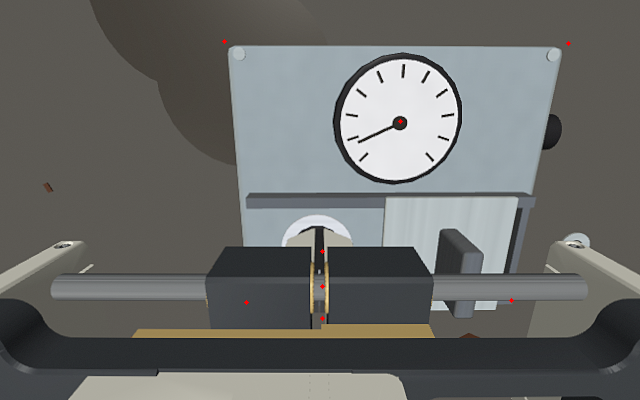

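View pics/c6.png

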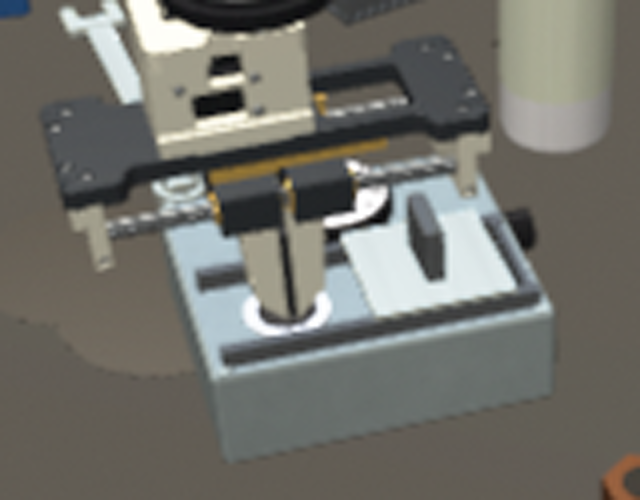

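Request:
servo_tool(targets="0 0 3 0; 0 0 3 0")

```text
time: 7.35
tool_pos: [0.5606, 0.1698, 0.0716]
tool_rot: [3.128, -0.006, 1.276]
contact_force: [-10.9, -2.6, 27.8]
opening: 0.0004
```

Bottomed at 28 N with tip at z≈58 mm. Lift, return to the tab.

Request:
servo_tool(targets="0 0 -20 0; 0 0 -25 0; 0 0 -22 0; 0 20 0 0; 0 30 0 0; 0 20 0 0; 0 0 0 0; 0 0 0 0")

```text
time: 8.35
tool_pos: [0.628, 0.1496, 0.1422]
tool_rot: [3.126, -0.007, 1.277]
contact_force: [0.0, 0.1, -0.5]
opening: 0.0001
```

Request:
servo_tool(targets="0 0 0 0; 0 0 0 0; 0 0 0 0", hand=0.45)

```text
time: 8.72
tool_pos: [0.6265, 0.1505, 0.1423]
tool_rot: [3.127, -0.007, 1.278]
contact_force: [0.2, -0.1, 0.7]
opening: 0.0257
```

```bash
python3 look.py 7 wrist
```

```text
8.725 [0.6265 0.1505 0.1423] [ 3.1271 -0.0068  1.2784] [ 0.2 -0.1  0.7] 0.025682733451523235
tab in tool mm [ -0.9 -67.8  44.3]
btn in tool mm [ -1.1 -70.8  77.2]
yaw err (turn) 0.0058
```

View pics/wrist7.png

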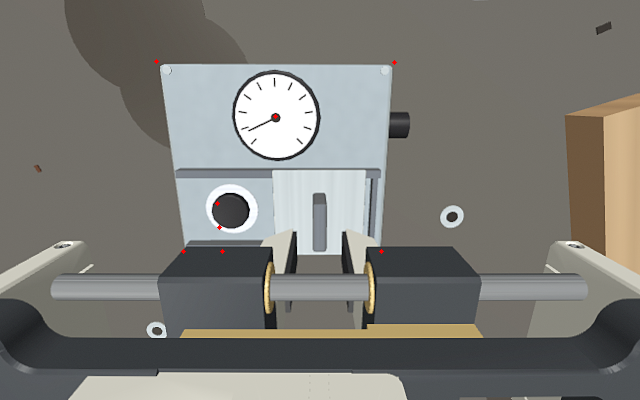

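Tab at (319,222), centred between jaws. Descend, grip.

Request:
servo_tool(targets="0 0 0 0; 0 0 20 0; 0 0 20 0; 0 0 9 0; 0 0 0 0")

```text
time: 9.4
tool_pos: [0.6279, 0.1508, 0.0931]
tool_rot: [3.125, -0.008, 1.279]
contact_force: [0.4, -0.5, 0.8]
opening: 0.0415
```

Request:
servo_tool(targets="0 0 0 0; 0 0 0 0; 0 0 0 0; 0 0 0 0", hand=0)

```text
time: 9.9
tool_pos: [0.6288, 0.151, 0.0952]
tool_rot: [3.122, -0.009, 1.279]
contact_force: [-0.2, -0.1, -1.9]
opening: 0.0098
```

Request:
servo_tool(targets="0 -15 0 0; 0 -15 0 0; 0 -15 0 0; 0 -13 0 0; 0 -6 0 0; 0 -4 0 0; 0 -4 0 0; 0 -4 0 0")

```text
time: 10.9
tool_pos: [0.5595, 0.1721, 0.0953]
tool_rot: [3.109, -0.012, 1.278]
contact_force: [16.1, -5.7, -9.5]
opening: 0.0102
```

```bash
python3 look.py 8
```

```text
10.9 [0.5595 0.1721 0.0953] [ 3.1091 -0.012   1.2777] [16.1 -5.7 -9.5] 0.010153226650842498
tab in tool mm [-2.   3.2 -1.6]
btn in tool mm [-2.4 -0.3 31.3]
yaw err (turn) 0.0052
```

Stalled against the shut stop (16 N). Release and retreat.

Request:
servo_tool(targets="0 0 0 0; 0 0 0 0; 0 0 0 0; 0 0 -20 0; 0 0 -30 0; 0 0 -30 0; -30 0 -20 0; 0 0 0 0", hand=0.4)

```text
time: 11.9
tool_pos: [0.5454, 0.1434, 0.1966]
tool_rot: [3.114, -0.011, 1.278]
contact_force: [-0.0, 0.4, -0.7]
opening: 0.0368
```

```bash
python3 -c "
import numpy as np; q=np.load('q.npy'); q[3]=0; np.save('q.npy',q)"; python3 look.py 9 wrist scene side; python3 -c "
import cv2
a=cv2.imread('pics/side9_raw.png')[60:185,190:350]; b=cv2.imread('pics/scene9_raw.png')[100:225,330:490]
cv2.imwrite('pics/c9.png',cv2.resize(cv2.hconcat([a,b]),None,fx=2.5,fy=2.5,interpolation=cv2.INTER_CUBIC))"
```

```text
11.9 [0.5454 0.1434 0.1966] [ 3.1144 -0.0107  1.2785] [-0.   0.4 -0.7] 0.036762133517364064
tab in tool mm [ 28.4   3.2 100.1]
btn in tool mm [ 28.1   2.3 133. ]
yaw err (turn) 0.0059
```

View pics/wrist9.png

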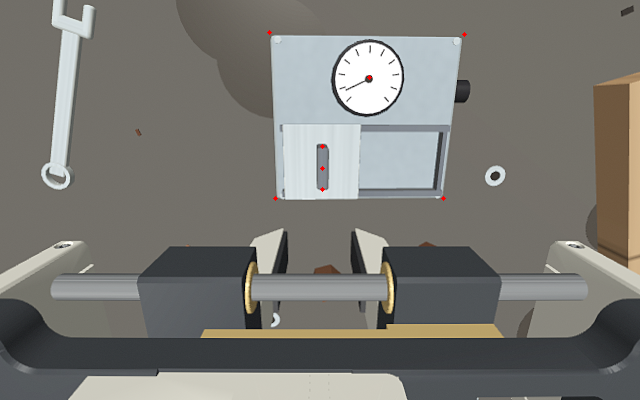

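View pics/c9.png

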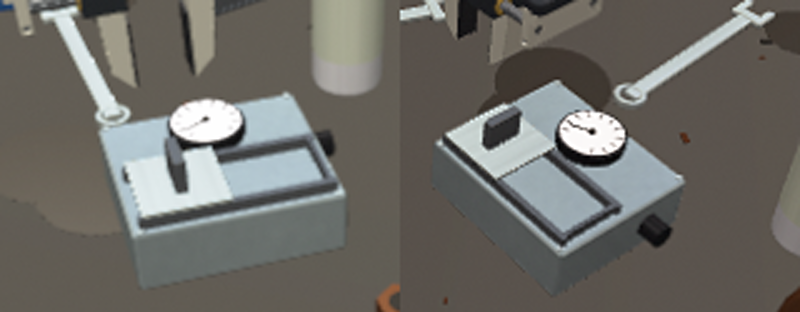

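View pics/scene9.png

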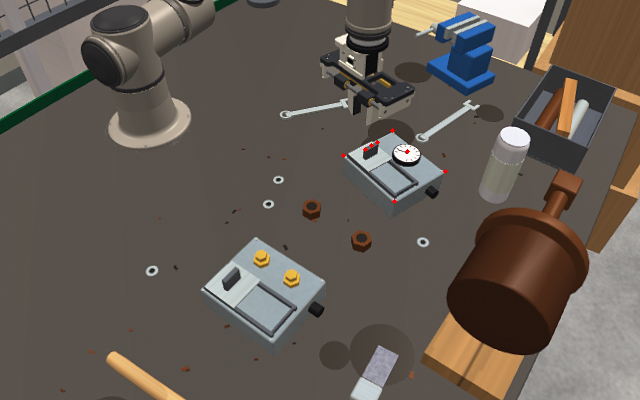

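The cover looks shut: the tab is at (322,168) in the wrist view, right on the overlay for an opening of 0. The other box is untouched.

```bash
python3 -c "
from cell import robot
print(robot.hand_in())"
```

```text
the job is handed in; nothing more can be done
None
```

I zeroed the gauge box and handed the job in at about 12 s. No verdict was reported.

- **Opening:** I gripped the tab and slid the cover to about 68 mm. The wrist picture showed the button wholly clear.
- **Pressing:** I pressed the button with closed fingertips until it stopped. The tips were at z of about 58 mm, which matches full travel. Pressing harder, up to 28 N, moved them only about 0.5 mm further.
- **Closing:** I slid the cover back until it stalled against the shut stop at about 16 N, then let go and lifted clear.

**Last checks:** In the wrist picture the tab lies on the position computed for an opening of 0, and the scene and side pictures also look shut. That comparison is good to about 1–2 mm. The contact force reads about 0. The other box's cover was never touched and looks unchanged. No check failed. The first fit put the cover's starting opening at 1–3 mm depending on the camera, which did not affect the result.

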